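# Move a wound bobbin from the winder to the dryer, switching each at the right time

### The arm

A 6-joint arm with a two-finger parallel gripper is mounted at the origin on the work surface. World frame = base frame: x ahead of the robot, y to its left, z up, the work surface at z = 0. Lengths are in mm, angles in rad, forces in N, time in s.
With the tool pointing down it reaches from about 275 to 1000 mm from the base axis. Payload 8.4 kg.
Tool frame: the origin (TCP) lies at the very end of the fingers, on their centre line; the grasp point (between the pads) lies 19 mm behind it (r.tcp_to_grasp is the distance from the TCP to the grasp point, in mm); z points along the fingers, y is the line along which they close (so a half turn about z gives the same grasp; the last joint's range is limited). The gripper opens to 85 mm and grips with 20 to 120 N. Pads are 22 mm wide; open, the fingers measure 114 mm over their backs; the gripper's body (76 mm by 85 mm) begins 54 mm behind the grasp point. The pads swing forward as they close: fully open they stand 13 mm farther back than shut.
Start: joints at [1.174, 0.353, 1.633, -0, 1.155, -0.002], TCP at [240.389, 576.924, 231.281] pointing down, gripper open.
Joint ranges: [-2.63, 2.63], [-0.92, 2.1], [0.06, 2.66], [-1.3, 4.44], [0, 2.69], [-3.02, 3.02]. Speed limits (rad/s): [2.22, 2.22, 2.79, 3.14, 3.14, 3.14].

### API

Orientations are given as [roll, pitch, yaw] about the fixed x, y, z axes, in that order (R = Rz(yaw) Ry(pitch) Rx(roll)).
In Python, from rig import r gives the robot as it stands. The module is installed in compiled form; this text tells all that it offers.
- The arm moves only by the tool play_rows, never from a script. Its argument "rows" is a list of rows, each an object with "dp": the shift along the tool's x, y, z in units of 40 mm (1.0 is 40 mm), a list of three; "turn": the turn, a rotation vector about the tool's x, y, z in units of 6 degrees (1.0 is 6 degrees), a list of three; "fingers": the closure, from 0 (fully open) to 1 (shut). In form: [{"dp": [tx, ty, tz], "turn": [wx, wy, wz], "fingers": fingers}, ...]. A call has 1 to 5 rows; each row shifts and turns the commanded pose from where the row before left it, along the tool's axes as they then stand; what a row does not reach is not made up. A row lasts 1/12 s, in which the tool goes at most 41.7 mm and 7.16 degrees, less where a joint would pass 70% of its speed; a pose out of reach is approached as far as the arm can. A call is refused whole if a number of a shift passes 1 or a number of a turn 1, either way. A call with a gripper value outside its range is refused whole. The fingers move at their own pace and stop on an object; "force" is the grip in N (left out, the last holds). Time passes only in rows, so rows that do not move let the fingers close. It gives the time, the measured TCP pose, the force, the opening and the grip force at its end, in the units of the state.
- r.sense(): the state, without advancing time (a new reading comes with each control period).
- r.grab_frame(name): name is "scene" or "top" or "wrist"; returns a dict with "pixels" (420x560x3 uint8, red, green, blue), "fx", "fy", "cx", "cy" (pixels), "pose" (4x4, takes a point from camera to world coordinates). Camera axes: x right, y down, z forward; pixel columns grow to the right and rows downward; lengths in mm; the calibration is good to about 2 mm. The wrist camera is an equidistant fisheye: a pixel r from the principal point sees the ray r / f radians off the axis. A picture is of the moment at which its call begins. There is no depth.
- r.sign_off(): hands the job in; it is judged then, once.
The state is a dict: "clock": time; "qpos": joint angles; "qvel": joint speeds; "joint_efforts": joint torques, N m; "eef_pos": TCP position; "tcp_rot": TCP orientation; "contact_force": force on the tool from outside, world axes, zero at the start; "wrist_torque": the same for the moment, N m; "opening": opening from 0.0 (shut) to 1.0 (fully open); "grasp_force": force on a finger pad.
Only numpy, scipy, OpenCV 4.12 (cv2) and the standard library are available. Lean on these libraries where they do the work, as an engineer would, in place of code of your own. Each camera call takes 0.05 s, during which the arm holds its last target. There are 200 camera calls.

### The job

The winder on the desk has finished: flip its toggle lever over to off (leaning towards the robot's side), then slide the wound bobbin up off the leaning spindle and stand it gently upright, neck up, in the dryer's shallow dish. Once it stands there released, swing the dryer's pointer handle over from off to on, right to its stop. Leave the mug and the screwdriver where they are.

Things in the scene. Friction and masses are not known exactly. Their poses are not given: they have to be found in the camera images.
- winder: filament winder, fixed; left or right of the dryer. Steel base 200 x 260 x 20 mm; white face sloping 27 degrees down to the robot, with the spindle; grey toggle box at +y (90 x 60 mm, top at z 85 mm). A 12 mm post behind the spindle (x 85, y -70 mm) bends into a level guide arm ending over the bobbin at x -10, y -70, z 310 mm. Origin: centre of underside; x away from robot, y left, z up
- spindle: steel spindle, 16 mm thick, 65 mm long, leaning 27 degrees from vertical towards the robot. Origin: where its axis meets the sloping face, 85 mm above the desk; z runs up along the spindle. The bobbin comes free after 65 mm along z. The guide arm's end lies 196 mm up and 111 mm off the axis, on the side away from the robot
- winder_switch (a joint): toggle lever of the winder, hinged about the winder's y axis: 0 rad = on, leaning 0.6 rad away from the robot; 1.2 rad = off, leaning 0.6 rad towards the robot. It tips over its centre at 0.6 and falls to either stop by its own weight
- winder_switch_tip (a point): middle of the toggle's black crossbar (18 mm thick, 44 mm long along the winder's y), 78 mm from the pivot along a 12 mm round steel stem
- winder_switch_pivot (a point): pivot of the toggle, 90 mm above the desk, 5 mm above the toggle box's top (winder frame x = -0.04, y = 0.09)
- bobbin: the wound bobbin, about 0.3 kg: two grey flanges 90 mm across, 50 mm over both, wound with white filament to 82 mm; above them a grey tubular neck 36 mm across, from 50 to 90 mm. Bore 22 mm. Origin: centre of its underside; z along its axis to the neck. At the start it sits on the spindle, neck up, underside on the sloping face
- neck_top (a point): centre of the upper end of the bobbin's neck, 90 mm above the bobbin's origin along its z
- dryer: filament dryer, fixed to the desk: a white box 190 x 170 mm with its flat top 80 mm above the desk, the dish on it, and in front a grey panel (115 mm long, 160 mm wide) that slopes 30 degrees down towards the robot and carries the pointer handle. Origin: on the underside, 45 mm nearer the robot than the box's centre; x away from the robot, y left, z up
- dish (a point): centre of the floor of the dish on the dryer's top, 80 mm above the desk: a round aluminium rim 116 mm across inside, 128 mm outside, 10 mm high
- dryer_panel: pivot of the dryer's pointer handle, on the surface of the sloping panel. Its x axis runs up the slope, y left, z square out of the panel (the handle's axis)
- dryer_switch (a joint): pointer handle of the dryer, turning on the sloping panel: 0 rad = off, pointing 0.7 rad to the left (towards +y) of straight up the slope; 1.4 rad = on, 0.7 rad to the right (clockwise seen from above). It falls over its centre at 0.7 to either stop by its own weight
- dryer_switch_tip (a point): point on the pointer handle 66 mm from its axis and 35 mm out from the panel. The handle is one black bar 14 mm wide that reaches 76 mm from the axis, from 13 to 45 mm out from the panel, on a round hub 38 mm across
- mug: bystander: white mug, 80 mm across, 95 mm high, behind the gap between winder and dryer, its handle to the left (+y); origin in the middle of its underside
- screwdriver: bystander: screwdriver, 180 mm long, lying between winder and dryer; origin under its middle
Mind the look-alikes: they are no part of the job. Leave any green or orange look-alike of the bobbin alone.

How it is judged:
By the outcome, as a careful person would: the job done as asked, in the order asked, and still so for the second after the job is handed in, with the robot touching nothing.
It also fails if it takes over 72 s, if anything falls off the work surface, if the arm or the gripper's body presses on something with over 40 N, if the wrist force passes 120 N, or if a joint passes its speed limit or range.

## Working session

There is one attempt and no reset: what is moved stays moved. The work goes in short steps, Python scripts to look and compute and a tool call to move; the robot and the scene stay as the last step left them, time stands still between calls to the robot, and variables do not carry over. Pictures are saved under pics/ and viewed, at most 10 in all, crops included, and the job is handed in when it is done.

Besides the shell and the picture viewer there is one more tool, called after "Emit:" by a JSON object that holds its "name" and its "arguments". play_rows: Moves the arm, as the interface text tells. Its arguments: {"type":"object","properties":{"rows":{"type":"array"},"force":{"type":"number"}},"required":["rows"]}

```bash
mkdir -p pics
cat > h.py <<'E'
import numpy as np, cv2
from scipy.spatial.transform import Rotation as R
from rig import r
def shot(n,f):
    d=r.grab_frame(n); cv2.imwrite('pics/'+f+'.png',cv2.cvtColor(d['pixels'],cv2.COLOR_RGB2BGR)); np.save('pics/'+f+'.npy',d,allow_pickle=True); return d
def load(f): return np.load('pics/'+f+'.npy',allow_pickle=True).item()
def ray(d,u,v):
    P=np.array(d['pose']); k=np.array([(u-d['cx'])/d['fx'],(v-d['cy'])/d['fy'],1.]); k=P[:3,:3]@k; return P[:3,3],k/np.linalg.norm(k)
def onz(d,u,v,z):
    o,k=ray(d,u,v); return o+k*(z-o[2])/k[2]
def tri(d1,p1,d2,p2):
    o1,a=ray(d1,*p1);o2,b=ray(d2,*p2); s=np.linalg.lstsq(np.c_[a,-b],o2-o1,rcond=None)[0]
    x,y=o1+a*s[0],o2+b*s[1]; return (x+y)/2,np.linalg.norm(x-y)
def proj(d,p):
    P=np.array(d['pose']); c=P[:3,:3].T@(np.asarray(p)-P[:3,3]); return np.array([d['fx']*c[0]/c[2]+d['cx'],d['fy']*c[1]/c[2]+d['cy']])
E
python3 - <<'E'
from h import *
a=shot('scene','s0');b=shot('top','t0')
for d in(a,b): print(d['fx'],d['cx'],d['cy'],np.round(d['pose'],3).tolist())
print(r.sense())
E
```

```text
473.67595823696394 287.0115783398424 215.74406970472037 [[0.556, 0.711, -0.43, 1197.635], [0.831, -0.466, 0.303, -525.196], [0.015, -0.526, -0.85, 1384.044], [0.0, 0.0, 0.0, 1.0]]
381.8972775315107 279.173341719278 211.81494820810678 [[0.019, -0.995, 0.101, 489.232], [-1.0, -0.016, 0.025, -107.398], [-0.024, -0.101, -0.995, 998.124], [0.0, 0.0, 0.0, 1.0]]
{'clock': 0.1, 'qpos': array([ 1.17359142e+00,  3.53595925e-01,  1.63407130e+00,  1.32095694e-05,
        1.15518085e+00, -2.41152067e-03]), 'qvel': array([ 0.0003142 , -0.00176056, -0.00150402, -0.00012242,  0.00165997,
       -0.00047437]), 'joint_efforts': array([ 1.05092728e-03, -6.06350255e+01, -3.42818499e+01,  1.03202681e-04,
        4.11343121e-03,  3.82809858e-06]), 'eef_pos': array([240.22285035, 576.52590591, 230.6211688 ]), 'tcp_rot': array([-3.14033726e+00, -1.51057614e-05,  2.74679392e+00]), 'contact_force': array([ 0.79782576, -0.19330608, -0.63139693]), 'wrist_torque': array([ 0.00060843, -0.03500437,  0.0636008 ]), 'grasp_force': 0.0, 'opening': 0.9982381063901508}
```

View pics/s0.png

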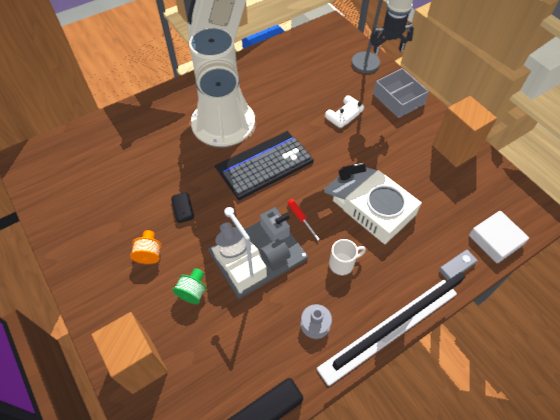

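View pics/t0.png

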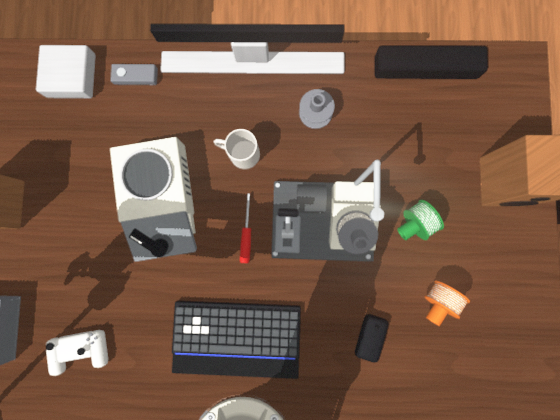

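The scene view shows the winder at (258,250), the dryer at (375,200), the mug at (343,257) and the screwdriver at (303,220). In the top view they are at (325,222), (155,198), (241,149) and (247,230). The bobbin candidates in the top view are:
- Grey and white, on the spindle at (357,232). This one fits, because it sits on the winder's sloping face under the guide arm.
- A grey stand at (317,108), behind the winder.
- Green at (420,222).
- Orange at (447,303).

I'll confirm this in an enlarged crop.

Run:
```python
import cv2,numpy as np
t=cv2.imread('pics/t0.png');s=cv2.imread('pics/s0.png')
a=cv2.resize(t[155:275,260:393],None,fx=6,fy=5,interpolation=cv2.INTER_CUBIC)
a=cv2.resize(t[160:270,262:402],(760,597),interpolation=cv2.INTER_CUBIC); cv2.imwrite('pics/c1.png',a)
b=np.vstack([cv2.resize(s[190:300,200:350],(400,293)),cv2.resize(s[150:260,310:440],(400,293)[:2])])
c=cv2.resize(t[130:270,100:205],(395,527)); c=cv2.copyMakeBorder(c,0,586-527,0,0,cv2.BORDER_CONSTANT)
cv2.imwrite('pics/c2.png',np.hstack([b,c]))
```

```text
(no output)
```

View pics/c1.png

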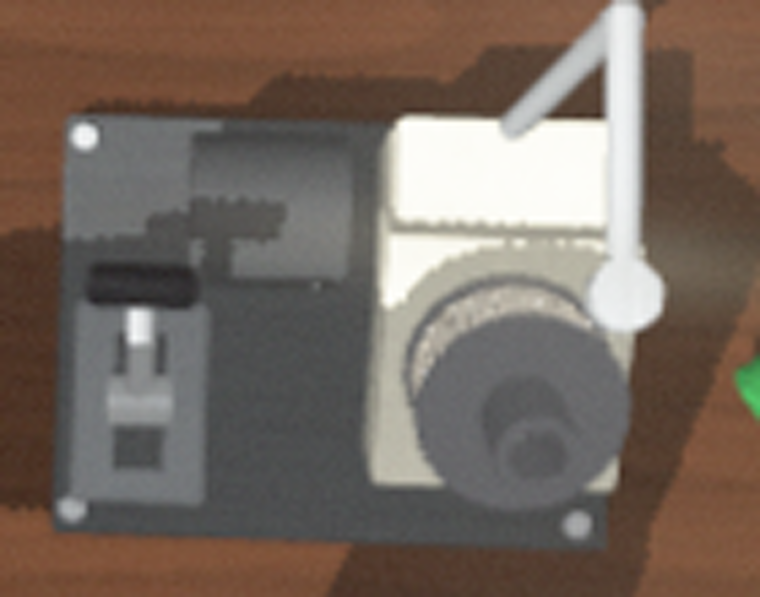

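View pics/c2.png

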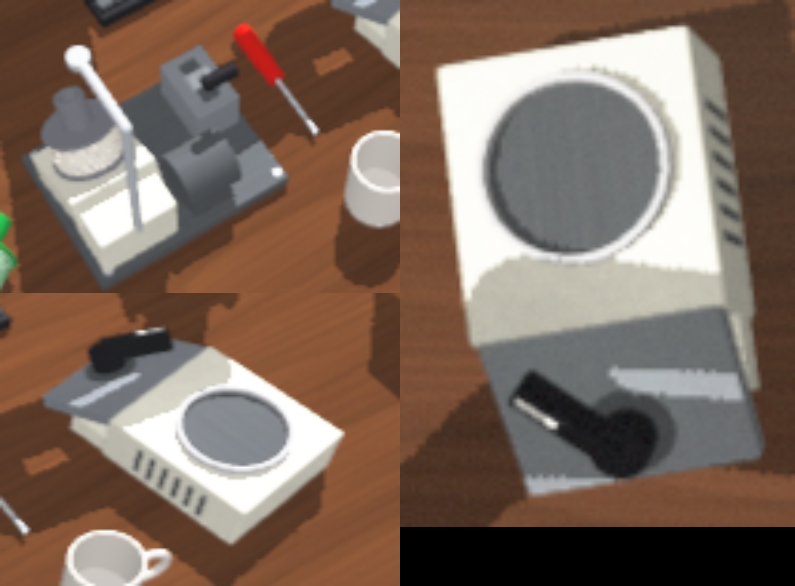

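The first crop confirms it. The white-wound bobbin with its neck up sits on the spindle, neck top at crop (535,450), with the guide arm's end ball at (626,293). The toggle crossbar at (142,284) leans away, so the winder is on. The second crop shows the dish at (577,165) and the dryer handle's hub at (632,440) with its tip at (525,390), so the dryer is off.

```bash
cat > fit.py <<'E'
from h import *
t=load('t0');s=load('s0')
c1=lambda u,v:(262+(u+.5)/5.429-.5,160+(v+.5)/5.427-.5)
c2=lambda u,v:(100+(u-400+.5)/3.762-.5,130+(v+.5)/3.764-.5)
s1=lambda u,v:(200+(u+.5)/2.667-.5,190+(v+.5)/2.664-.5)
s2=lambda u,v:(310+(u+.5)/3.077-.5,150+(v-293+.5)/2.664-.5)
def se2(L,W):
    L=np.array(L,float);W=np.array(W,float)[:,:2];a=L-L.mean(0);b=W-W.mean(0)
    th=np.arctan2((a[:,0]*b[:,1]-a[:,1]*b[:,0]).sum(),(a*b).sum());c,q=np.cos(th),np.sin(th);M=np.array([[c,-q],[q,c]])
    tr=W.mean(0)-M@L.mean(0); return th,tr,np.linalg.norm(L@M.T+tr-W,axis=1)
wl=[(100,130),(-100,130),(-100,-130)]
TW=se2(wl,[onz(t,*c1(*p),20) for p in[(66,115),(55,529),(606,548)]])
SW=se2([(100,130),(100,-130)],[onz(s,*s1(*p),20) for p in[(285,172),(105,277)]])
TD=se2([(140,85),(140,-85),(-50,85),(-50,-85)],[onz(t,*c2(*p),80) for p in[(436,68),(688,28),(472,346),(722,308)]])
E
python3 - <<'E'
from fit import *
print('winder',TW,SW); print('dryer',TD)
th,tr,_=TW
def W(p): return np.r_[(np.array([[np.cos(th),-np.sin(th)],[np.sin(th),np.cos(th)]])@p[:2]+tr),p[2]]
print('arm end tri',tri(t,c1(626,293),s,s1(77,58)),'model',W(np.array([-10,-70,310.])))
print('toggle tip tri',tri(t,c1(142,284),s,s1(220,78)),'model',W(np.array([-40+78*np.sin(.6),90,90+78*np.cos(.6)])))
print('neck tri',tri(t,c1(535,452),s,s1(71,98)))
print('dish',onz(t,*c2(576,165),85),onz(s,*s2(234,429),85))
print('handle tip',tri(t,c2(524,388),s,s2(168,338)),'hub',tri(t,c2(632,440),s,s2(104,353)))
E
```

```text
winder (np.float64(-0.010624896932180574), array([ 569.49671876, -195.32276044]), array([1.77474413, 1.95569789, 1.7951267 ])) (np.float64(-0.011728182556688657), array([ 561.53072337, -191.15528757]), array([4.48997319, 4.48997319]))
dryer (np.float64(0.17439330017090365), array([613.52167014, 234.14218095]), array([1.25772942, 1.71189946, 3.80477759, 2.81557165]))
arm end tri (array([ 558.31079137, -265.5139375 ,  312.26888558]), np.float64(0.5508376101463471)) model [ 558.7535544  -265.21256241  310.        ]
toggle tip tri (array([ 575.2215683 , -104.55921129,  152.21738496]), np.float64(0.7430003488539618)) model [ 574.49482627 -105.3707866   154.37617796]
neck tri (array([ 509.72106067, -262.36382704,  161.45084668]), np.float64(2.3147723939109826))
dish [670.78407741 242.92277399  85.        ] [670.11473669 243.63756598  85.        ]
handle tip (array([525.23275068, 265.65481806,  95.17442064]), np.float64(2.3227033437030884)) hub (array([494.00444815, 202.27357762,  74.4036637 ]), np.float64(3.1257123185536093))
```

Emit:
{"name": "play_rows", "arguments": {"rows": [{"dp": [0, 0, -0.2], "turn": [0, 0, -0.75], "fingers": 1}, {"dp": [0, 0, -0.2], "turn": [0, 0, -0.75], "fingers": 1}, {"dp": [0, 0, -0.2], "turn": [0, 0, -0.75], "fingers": 1}, {"dp": [0, 0, 0], "turn": [0, 0, -0.75], "fingers": 1}, {"dp": [0, 0, 0], "turn": [0, 0, -0.75], "fingers": 1}]}}

```text
clock: 0.52
eef_pos: [240.4, 577.0, 255.5]
tcp_rot: [3.141, 0.0, -3.14]
contact_force: [-0.5, -0.6, 0.0]
opening: 0.3
grasp_force: 0.0
```

Emit:
{"name": "play_rows", "arguments": {"rows": [{"dp": [-0.48, -0.88, 0], "turn": [0, 0, 0], "fingers": 1}, {"dp": [-0.48, -0.88, 0], "turn": [0, 0, 0], "fingers": 1}, {"dp": [-0.48, -0.88, 0], "turn": [0, 0, 0], "fingers": 1}, {"dp": [-0.48, -0.88, 0], "turn": [0, 0, 0], "fingers": 1}, {"dp": [-0.48, -0.88, 0], "turn": [0, 0, 0], "fingers": 1}]}}

```text
clock: 0.93
eef_pos: [336.3, 398.9, 255.0]
tcp_rot: [-3.141, -0.0, 3.14]
contact_force: [1.0, 0.3, 1.1]
opening: 0.001
grasp_force: 0.0
```

Emit:
{"name": "play_rows", "arguments": {"rows": [{"dp": [-0.48, -0.88, 0], "turn": [0, 0, 0], "fingers": 1}, {"dp": [-0.48, -0.88, 0], "turn": [0, 0, 0], "fingers": 1}, {"dp": [-0.48, -0.88, 0], "turn": [0, 0, 0], "fingers": 1}, {"dp": [-0.48, -0.88, 0], "turn": [0, 0, 0], "fingers": 1}, {"dp": [0, 0, 0], "turn": [0, 0, 0], "fingers": 1}]}}

```text
clock: 1.35
eef_pos: [414.7, 254.4, 255.1]
tcp_rot: [-3.139, 0.001, 3.136]
contact_force: [-0.7, 1.0, 0.1]
opening: 0.008
grasp_force: 0.0
```

Run:
```python
from h import *
d=shot('wrist','w0'); shot('top','t1'); shot('scene','s1'); print(d['fx'],d['cx'],d['cy'],np.round(d['pose'],3).tolist())
```

```text
325.19226210127806 283.2161583915816 209.70326912891593 [[0.005, 0.951, 0.309, 336.066], [1.0, -0.005, -0.003, 255.479], [-0.001, 0.309, -0.951, 397.677], [0.0, 0.0, 0.0, 1.0]]
```

View pics/w0.png

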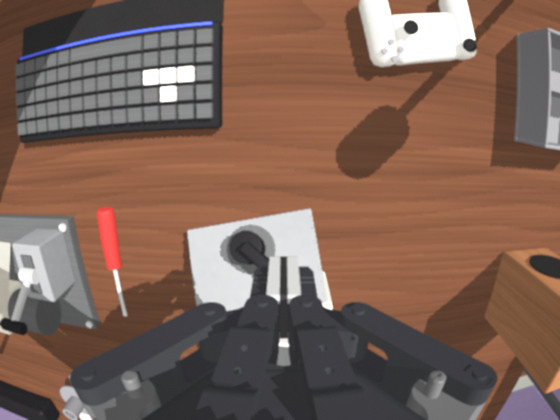

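Emit:
{"name": "play_rows", "arguments": {"rows": [{"dp": [-0.48, -0.88, 0], "turn": [0, 0, 0], "fingers": 1}, {"dp": [-0.48, -0.88, 0], "turn": [0, 0, 0], "fingers": 1}, {"dp": [-0.48, -0.88, 0], "turn": [0, 0, 0], "fingers": 1}, {"dp": [-0.48, -0.88, 0], "turn": [0, 0, 0], "fingers": 1}, {"dp": [-0.48, -0.88, 0], "turn": [0, 0, 0], "fingers": 1}]}}

```text
clock: 1.92
eef_pos: [508.5, 83.7, 255.2]
tcp_rot: [3.141, -0.0, -3.141]
contact_force: [0.6, 1.5, 0.9]
opening: -0.001
grasp_force: 0.0
```

Emit:
{"name": "play_rows", "arguments": {"rows": [{"dp": [-0.5, -0.86, 0], "turn": [0, 0, 0], "fingers": 1}, {"dp": [-0.5, -0.86, 0], "turn": [0, 0, 0], "fingers": 1}, {"dp": [-0.5, -0.86, 0], "turn": [0, 0, 0], "fingers": 1}, {"dp": [-0.5, -0.86, 0], "turn": [0, 0, 0], "fingers": 1}, {"dp": [-0.5, -0.86, 0], "turn": [0, 0, 0], "fingers": 1}]}}

```text
clock: 2.33
eef_pos: [608.9, -88.5, 255.0]
tcp_rot: [3.141, -0.0, -3.141]
contact_force: [-0.2, 0.3, 0.0]
opening: -0.004
grasp_force: 0.0
```

Wrist view: the dryer hub is at (247,245) on the light panel, with the screwdriver at (110,245). The camera sits on the robot's side of the tool, clear of the guide arm.

Emit:
{"name": "play_rows", "arguments": {"rows": [{"dp": [-0.15, -0.4, 0.5], "turn": [0, 0, 0], "fingers": 1}, {"dp": [0, 0, 0.8], "turn": [0, 0, 0], "fingers": 1}, {"dp": [0, 0, 0.8], "turn": [0, 0, 0], "fingers": 1}, {"dp": [0, 0, 0.65], "turn": [0, 0, 0], "fingers": 1}, {"dp": [0, 0, 0], "turn": [0, 0, 0], "fingers": 1}]}}

```text
clock: 2.75
eef_pos: [610.6, -102.3, 139.5]
tcp_rot: [3.14, -0.009, 3.141]
contact_force: [-1.7, 0.0, -0.2]
opening: 0.001
grasp_force: 0.0
```

Emit:
{"name": "play_rows", "arguments": {"rows": [{"dp": [0.4, 0, 0], "turn": [0, 0, 0], "fingers": 1}, {"dp": [0.4, 0, 0], "turn": [0, 0, 0], "fingers": 1}, {"dp": [0.4, 0, 0], "turn": [0, 0, 0], "fingers": 1}, {"dp": [0.4, 0, 0], "turn": [0, 0, 0], "fingers": 1}, {"dp": [0.3, 0, 0], "turn": [0, 0, 0], "fingers": 1}]}}

```text
clock: 3.17
eef_pos: [537.7, -103.1, 146.7]
tcp_rot: [-3.142, 0.001, 3.141]
contact_force: [0.1, 0.1, -0.4]
opening: -0.002
grasp_force: 0.0
```

Emit:
{"name": "play_rows", "arguments": {"rows": [{"dp": [0.2, 0, 0], "turn": [0, 0, 0], "fingers": 1}, {"dp": [0, 0, 0], "turn": [0, 0, 0], "fingers": 1}, {"dp": [-0.5, 0, 0], "turn": [0, 0, 0], "fingers": 1}, {"dp": [0, 0, -0.8], "turn": [0, 0, 0], "fingers": 1}, {"dp": [0, 0, -0.8], "turn": [0, 0, 0], "fingers": 1}]}}

```text
clock: 3.58
eef_pos: [550.3, -103.7, 209.0]
tcp_rot: [3.141, -0.003, 3.14]
contact_force: [0.7, -0.2, 1.1]
opening: 0.0
grasp_force: 0.0
```

Run:
```python
from fit import *
def wray(d,u,v):
    P=np.array(d['pose']);x,y=u-d['cx'],v-d['cy'];rr=np.hypot(x,y);a=rr/d['fx'];k=np.array([np.sin(a)*x/rr,np.sin(a)*y/rr,np.cos(a)]);return P[:3,3],P[:3,:3]@k
d=load('w0')
def wt(pt,pw):
    o1,a=ray(t,*pt);o2,b=wray(d,*pw);q=np.linalg.lstsq(np.c_[a,-b],o2-o1,rcond=None)[0];x,y=o1+a*q[0],o2+b*q[1];return (x+y)/2,np.linalg.norm(x-y)
print('hub',wt(c2(632,440),(247,245)))
print('panel corner',wt(c2(527,495),(312,210)),wt(c2(763,455),(188,230)))
shot('top','t2');e=shot('scene','s2')
cv2.imwrite('pics/c3.png',cv2.cvtColor(cv2.resize(e['pixels'][180:290,200:350],(750,550)),cv2.COLOR_RGB2BGR))
```

```text
hub (array([493.90722353, 210.71339051,  45.60680385]), np.float64(0.9778168957889988))
panel corner (array([456.16401118, 287.8726786 ,  26.09056862]), np.float64(2.9303336430674665)) (array([486.01960391, 129.96335235,  16.49748514]), np.float64(2.0564682396888965))
```

View pics/c3.png

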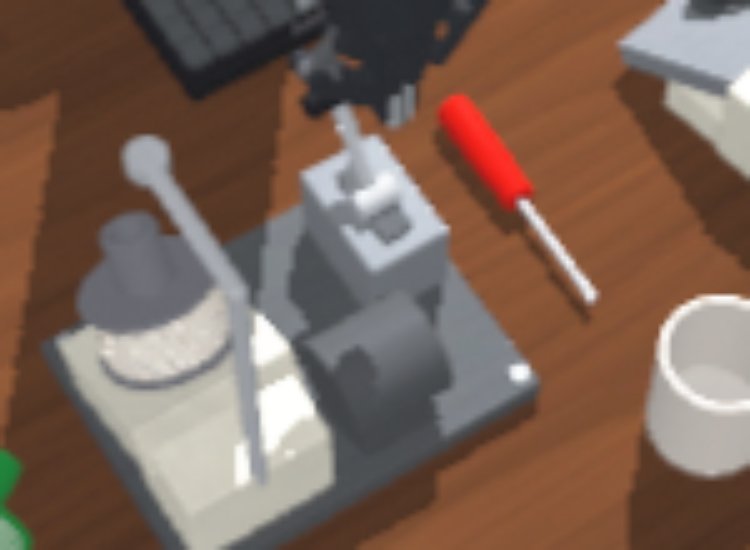

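The toggle now leans to the robot's side, with its stem in the crop going from (370,190) up to (340,110). The bobbin is undisturbed at (140,290). Next I approach the neck along the spindle axis.

Emit:
{"name": "play_rows", "arguments": {"rows": [{"dp": [0.87, 0, -0.25], "turn": [0, 0, 0], "fingers": 0.6}, {"dp": [0.87, 0, -0.25], "turn": [0, 0, 0], "fingers": 0.3}, {"dp": [0, 0, 0], "turn": [0, -0.9, 0], "fingers": 0}, {"dp": [0, 0, 0], "turn": [0, -0.9, 0], "fingers": 0}, {"dp": [0, 0, 0], "turn": [0, -0.9, 0], "fingers": 0}]}}

```text
clock: 4.1
eef_pos: [481.4, -104.3, 230.7]
tcp_rot: [-3.14, 0.289, 3.14]
contact_force: [0.0, 1.5, 0.1]
opening: 0.707
grasp_force: 0.0
```

Emit:
{"name": "play_rows", "arguments": {"rows": [{"dp": [0, -0.8, 0], "turn": [0, -0.9, 0], "fingers": 0}, {"dp": [0, -0.8, 0], "turn": [0, -0.9, 0], "fingers": 0}, {"dp": [0, -0.8, 0], "turn": [0, 0, 0], "fingers": 0}, {"dp": [0, -0.8, 0], "turn": [0, 0, 0], "fingers": 0}, {"dp": [0, -0.8, 0], "turn": [0, 0, 0], "fingers": 0}]}}

```text
clock: 4.52
eef_pos: [480.9, -256.1, 229.4]
tcp_rot: [3.138, 0.448, 3.141]
contact_force: [0.4, 0.2, 1.3]
opening: 1.001
grasp_force: 0.0
```

Emit:
{"name": "play_rows", "arguments": {"rows": [{"dp": [0, 0, 0], "turn": [0, 0, 0], "fingers": 0}, {"dp": [0, 0, 0], "turn": [0, 0, 0], "fingers": 0}]}}

```text
clock: 4.68
eef_pos: [481.1, -256.3, 228.9]
tcp_rot: [3.137, 0.447, 3.138]
contact_force: [-0.4, -0.8, 0.6]
opening: 0.995
grasp_force: 0.0
```

Run:
```python
from h import *
d=shot('wrist','w1'); s=r.sense(); Q=R.from_euler('xyz',s['tcp_rot']).as_matrix(); print(s['eef_pos'],np.round(Q,3).tolist(),s['qpos'])
print((Q.T@(np.array([524.3,-264.5,133.1])-s['eef_pos']))/40)
```

```text
[ 480.7460808  -254.93983709  228.58150129] [[-0.902, 0.0, 0.431], [0.002, 1.0, 0.004], [-0.431, 0.005, -0.902]] [-0.65950614  0.07277307  2.08587603  0.44308562  0.67303937 -2.53479608]
[ 0.04615015 -0.24932571  2.62228296]
```

View pics/w1.png

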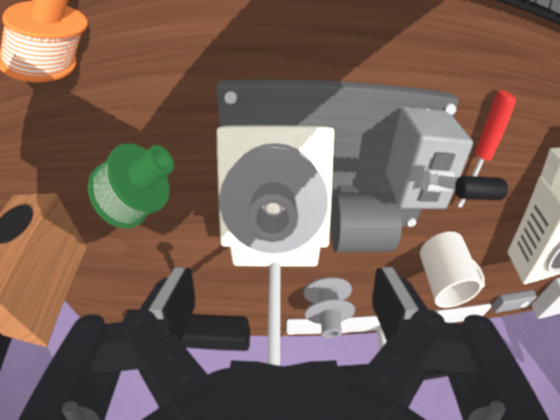

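Run:
```python
from fit import *
def wproj(d,p):
    P=np.array(d['pose']);c=P[:3,:3].T@(np.array(p)-P[:3,3]);h=np.hypot(c[0],c[1]);a=np.arctan2(h,c[2])*d['fx'];return np.round([d['cx']+a*c[0]/h,d['cy']+a*c[1]/h])
w=load('w1');t3=shot('top','t3');s3=shot('scene','s3')
for n,p in dict(piv=(530.5,-105,90),on=(574.5,-105,154),off=(486.5,-105,154),up=(530,-105,168)).items(): print(n,'wrist',wproj(w,p),'top',proj(t3,p).round(),'scene',proj(s3,p).round())
for n,s in dict(neck=90,fl=50).items():
    p=np.array([548.8-.454*s,-264.5,85+.891*s]);print(n,p,wproj(w,p))
a=cv2.resize(t3['pixels'][190:265,262:322],(480,600));b=cv2.resize(s3['pixels'][190:250,250:302],(312,360));b=cv2.copyMakeBorder(b,0,240,0,0,0)
cv2.imwrite('pics/c4.png',cv2.cvtColor(np.hstack([a,b]),cv2.COLOR_RGB2BGR))
```

```text
piv wrist [436. 180.] top [288. 233.] scene [274. 219.]
on wrist [443. 259.] top [288. 212.] scene [282. 219.]
off wrist [479. 187.] top [287. 252.] scene [266. 198.]
up wrist [466. 239.] top [287. 232.] scene [274. 206.]
neck [ 507.94 -264.5   165.19] [270. 219.]
fl [ 526.1  -264.5   129.55] [272. 204.]
```

View pics/c4.png

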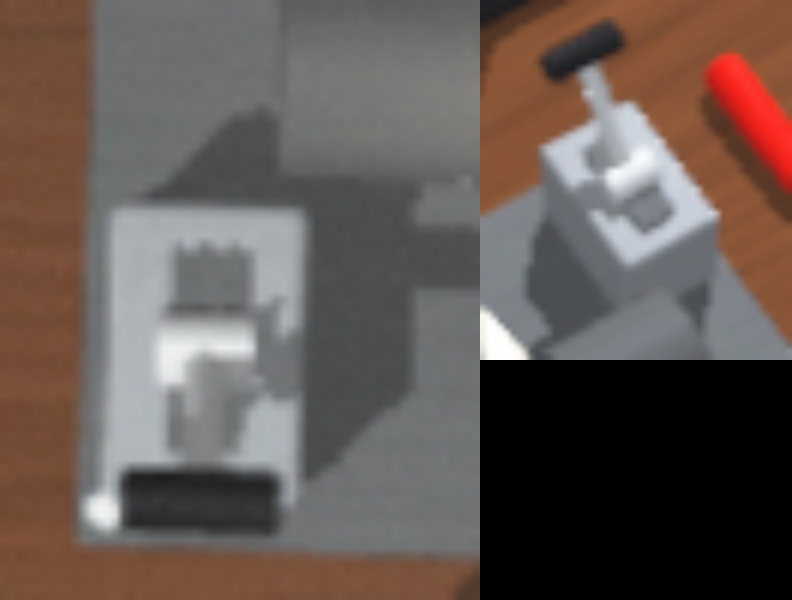

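The toggle is confirmed off: the crossbar is at top-view pixel (287,252), and I predicted (287,252). The neck top in the wrist view at (272,216) agrees with the prediction (270,219). Now I'll go down along the spindle axis and grip.

Emit:
{"name": "play_rows", "arguments": {"rows": [{"dp": [0.11, -0.24, 0], "turn": [0, -0.23, 0], "fingers": 0}, {"dp": [0, 0, 0.7], "turn": [0, 0, 0], "fingers": 0}, {"dp": [0, 0, 0.7], "turn": [0, 0, 0], "fingers": 0}, {"dp": [0, 0, 0.3], "turn": [0, 0, 0], "fingers": 0}, {"dp": [0, 0, 0], "turn": [0, 0, 0], "fingers": 0}]}}

```text
clock: 5.25
eef_pos: [507.1, -261.8, 163.6]
tcp_rot: [3.134, 0.467, 3.141]
contact_force: [-0.2, 0.5, -0.3]
opening: 1.001
grasp_force: 0.0
```

Run:
```python
from h import *
s=r.sense(); Q=R.from_euler('xyz',s['tcp_rot']).as_matrix(); print(s['eef_pos'],s['tcp_rot'],s['contact_force'])
print((Q.T@(np.array([524.3,-264.5,133.1])-s['eef_pos']))/40)
```

```text
[ 507.10615847 -261.84388728  163.62397295] [3.13400982 0.46670989 3.14102666] [-0.18370298  0.45012187 -0.28730262]
[-0.04055211 -0.07279188  0.87438801]
```

Emit:
{"name": "play_rows", "arguments": {"rows": [{"dp": [-0.04, -0.05, 0.45], "turn": [0, 0, 0], "fingers": 0}, {"dp": [0, 0, 0.42], "turn": [0, 0, 0], "fingers": 0}, {"dp": [0, 0, 0], "turn": [0, 0, 0], "fingers": 0.2}, {"dp": [0, 0, 0], "turn": [0, 0, 0], "fingers": 0.4}, {"dp": [0, 0, 0], "turn": [0, 0, 0], "fingers": 0.5}], "force": 40}}

```text
clock: 5.67
eef_pos: [524.6, -265.7, 136.9]
tcp_rot: [3.137, 0.471, 3.141]
contact_force: [-0.4, 0.7, 0.5]
opening: 0.601
grasp_force: 0.0
```

Emit:
{"name": "play_rows", "arguments": {"rows": [{"dp": [0, 0, 0], "turn": [0, 0, 0], "fingers": 0.6}, {"dp": [0, 0, 0], "turn": [0, 0, 0], "fingers": 0.8}, {"dp": [0, 0, 0], "turn": [0, 0, 0], "fingers": 0.8}, {"dp": [0, 0, 0], "turn": [0, 0, 0], "fingers": 0.8}]}}

```text
clock: 6.0
eef_pos: [524.4, -266.0, 136.9]
tcp_rot: [3.138, 0.471, 3.14]
contact_force: [-4.6, 3.3, 6.5]
opening: 0.4
grasp_force: 43.5
```

Run:
```python
from h import *
s=r.sense();print(s)
```

```text
{'clock': 6.0, 'qpos': array([-0.63009933,  0.27877558,  2.10041745,  0.65510198,  0.45941259,
       -2.7495872 ]), 'qvel': array([-1.35462147e-03, -7.28076528e-05,  1.50391562e-04, -6.18791534e-04,
       -1.28524234e-03, -1.01947705e-03]), 'joint_efforts': array([ 2.11516083e-01, -4.32484961e+01, -2.65346092e+01,  1.17297437e+00,
       -1.59192905e+00,  3.97233339e-02]), 'eef_pos': array([ 524.39405871, -265.98248109,  136.93252466]), 'tcp_rot': array([3.13772555, 0.47112676, 3.14045196]), 'contact_force': array([-4.56847383,  3.26270884,  6.51874984]), 'wrist_torque': array([0.05326458, 0.35829424, 0.1055755 ]), 'grasp_force': 43.48858879180625, 'opening': 0.3996915328798063}
```

Emit:
{"name": "play_rows", "arguments": {"rows": [{"dp": [0, 0, -0.15], "turn": [0, 0, 0], "fingers": 0.8}, {"dp": [0, 0, -0.2], "turn": [0, 0, 0], "fingers": 0.8}, {"dp": [0, 0, -0.2], "turn": [0, 0, 0], "fingers": 0.8}, {"dp": [0, 0, -0.2], "turn": [0, 0, 0], "fingers": 0.8}, {"dp": [0, 0, -0.2], "turn": [0, 0, 0], "fingers": 0.8}], "force": 55}}

```text
clock: 6.42
eef_pos: [506.8, -266.1, 170.5]
tcp_rot: [3.137, 0.47, 3.14]
contact_force: [-0.4, -0.7, -2.7]
opening: 0.394
grasp_force: 55.5
```

Emit:
{"name": "play_rows", "arguments": {"rows": [{"dp": [0, 0, -0.25], "turn": [0, 0, 0], "fingers": 0.8}, {"dp": [0, 0, -0.25], "turn": [0, 0, 0], "fingers": 0.8}, {"dp": [0, 0, -0.25], "turn": [0, 0, 0], "fingers": 0.8}, {"dp": [0, 0, -0.25], "turn": [0, 0, 0], "fingers": 0.8}, {"dp": [0, 0, -0.25], "turn": [0, 0, 0], "fingers": 0.8}]}}

```text
clock: 6.83
eef_pos: [484.1, -266.3, 215.2]
tcp_rot: [3.137, 0.47, 3.14]
contact_force: [1.3, 0.8, -3.8]
opening: 0.395
grasp_force: 55.5
```

Emit:
{"name": "play_rows", "arguments": {"rows": [{"dp": [0, 0, -0.5], "turn": [0, 0, 0], "fingers": 0.8}, {"dp": [0, 0, -0.5], "turn": [0, 0, 0], "fingers": 0.8}, {"dp": [0, 0.3, -0.4], "turn": [0, 0, 0], "fingers": 0.8}, {"dp": [0, 0.6, 0], "turn": [0, 0, 0], "fingers": 0.8}, {"dp": [0, 0.7, 0], "turn": [0, 0, 0], "fingers": 0.8}]}}

```text
clock: 7.25
eef_pos: [459.2, -203.3, 266.2]
tcp_rot: [3.139, 0.472, 3.138]
contact_force: [0.2, 0.2, -3.6]
opening: 0.396
grasp_force: 55.7
```

Emit:
{"name": "play_rows", "arguments": {"rows": [{"dp": [0, 0.7, 0], "turn": [0, 0.5, 0], "fingers": 0.8}, {"dp": [0, 0.7, 0], "turn": [0, 0.6, 0], "fingers": 0.8}, {"dp": [0, 0.7, 0], "turn": [0, 0.6, 0], "fingers": 0.8}, {"dp": [0, 0.7, 0], "turn": [0, 0.6, 0], "fingers": 0.8}, {"dp": [0, 0.7, 0], "turn": [0, 0.6, 0], "fingers": 0.8}]}}

```text
clock: 7.67
eef_pos: [458.8, -61.5, 266.1]
tcp_rot: [3.139, 0.165, 3.141]
contact_force: [1.2, -0.0, -3.8]
opening: 0.396
grasp_force: 55.7
```

Emit:
{"name": "play_rows", "arguments": {"rows": [{"dp": [0, 0.7, 0], "turn": [0, 0.6, 0], "fingers": 0.8}, {"dp": [0, 0.7, 0], "turn": [0, 0.6, 0], "fingers": 0.8}, {"dp": [0, 0.7, 0], "turn": [0, 0.4, 0], "fingers": 0.8}, {"dp": [0, 0.7, 0], "turn": [0, 0, 0], "fingers": 0.8}, {"dp": [0, 0.7, 0], "turn": [0, 0, 0], "fingers": 0.8}]}}

```text
clock: 8.08
eef_pos: [459.4, 78.9, 266.0]
tcp_rot: [3.138, -0.001, 3.141]
contact_force: [0.9, 0.0, -3.4]
opening: 0.398
grasp_force: 55.7
```

Run:
```python
from h import *
s=r.sense(); Q=R.from_euler('xyz',s['tcp_rot']).as_matrix(); print(s['eef_pos'],s['tcp_rot'],s['contact_force'],s['opening'],s['qpos'])
print((Q.T@(np.array([670.5,243.3,260])-s['eef_pos']))/40, (R.from_matrix(Q).inv()*R.from_euler('xyz',[np.pi,0,np.pi])).as_rotvec(degrees=True)/6)
```

```text
[459.42957323  78.85620109 265.95426741] [ 3.13777326e+00 -1.04707939e-03  3.14145011e+00] [ 0.88509441  0.04674221 -3.36857154] 0.3977254807572872 [ 0.16386922  0.06547683  1.91892064  0.00430106  1.15760799 -1.40851039]
[-5.27632757  4.11126967  0.15903573] [ 0.03647328 -0.00999626 -0.00138029]
```

Emit:
{"name": "play_rows", "arguments": {"rows": [{"dp": [-0.6, 0.46, 0], "turn": [0, 0, 0], "fingers": 0.8}, {"dp": [-0.8, 0.62, 0], "turn": [0, 0, 0], "fingers": 0.8}, {"dp": [-0.8, 0.62, 0], "turn": [0, 0, 0], "fingers": 0.8}, {"dp": [-0.8, 0.62, 0], "turn": [0, 0, 0], "fingers": 0.8}, {"dp": [-0.8, 0.62, 0], "turn": [0, 0, 0], "fingers": 0.8}]}}

```text
clock: 8.5
eef_pos: [612.4, 196.3, 266.4]
tcp_rot: [3.138, -0.001, 3.141]
contact_force: [-0.1, -1.5, -2.6]
opening: 0.397
grasp_force: 55.8
```

Emit:
{"name": "play_rows", "arguments": {"rows": [{"dp": [-0.8, 0.62, 0], "turn": [0, 0, 0], "fingers": 0.8}, {"dp": [-0.6, 0.5, 0], "turn": [0, 0, 0], "fingers": 0.8}, {"dp": [0, 0, 0.7], "turn": [0, 0, 0], "fingers": 0.8}, {"dp": [0, 0, 0.7], "turn": [0, 0, 0], "fingers": 0.8}, {"dp": [0, 0, 0], "turn": [0, 0, 0], "fingers": 0.8}]}}

```text
clock: 8.92
eef_pos: [664.1, 239.3, 203.9]
tcp_rot: [3.141, -0.01, -3.141]
contact_force: [-2.1, -0.3, -5.2]
opening: 0.392
grasp_force: 55.9
```

Run:
```python
from h import *
d=shot('scene','s4');t=shot('top','t4');s=r.sense(); Q=R.from_euler('xyz',s['tcp_rot']).as_matrix(); print(s['eef_pos'],s['tcp_rot'],s['contact_force'])
print((Q.T@(np.array([670.5,243.3,140])-s['eef_pos']))/40)
for p in [(670.5,243.3,80),s['eef_pos']-[0,0,57],s['eef_pos']-[0,0,7]]: print(proj(d,p),proj(t,p))
a=cv2.resize(d['pixels'][130:240,320:440],(600,550));cv2.imwrite('pics/c5.png',cv2.cvtColor(a,cv2.COLOR_RGB2BGR))
```

```text
[666.25238424 239.72754186 209.41216957] [ 3.13862384 -0.00369044  3.14154797] [ 0.76620498  0.3989285  -3.32332304]
[-0.1125897   0.08416522  1.73515807]
[385.41711377 201.7018988 ] [147.00855438 173.98901236]
[388.05611855 188.73435079] [136.74447389 169.48635656]
[391.23203137 179.44212993] [127.53524147 164.55024951]
```

View pics/c5.png

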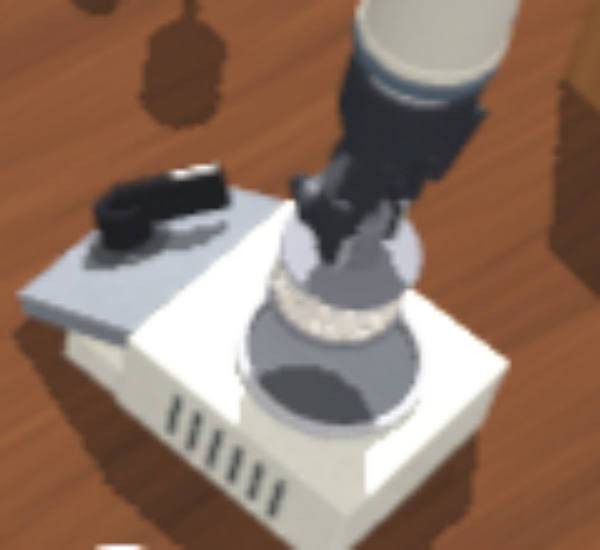

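The bobbin hangs upright over the dish, its upper flange at (390,180) against the predicted (391,179). I'll lower it gently.

Emit:
{"name": "play_rows", "arguments": {"rows": [{"dp": [-0.11, 0.09, 0.3], "turn": [0, 0, 0], "fingers": 0.8}, {"dp": [0, 0, 0.4], "turn": [0, 0, 0], "fingers": 0.8}, {"dp": [0, 0, 0.4], "turn": [0, 0, 0], "fingers": 0.8}, {"dp": [0, 0, 0.35], "turn": [0, 0, 0], "fingers": 0.8}, {"dp": [0, 0, 0], "turn": [0, 0, 0], "fingers": 0.8}]}}

```text
clock: 9.43
eef_pos: [670.4, 243.6, 149.8]
tcp_rot: [3.139, -0.004, -3.141]
contact_force: [-1.5, -1.3, -3.6]
opening: 0.396
grasp_force: 55.9
```

Emit:
{"name": "play_rows", "arguments": {"rows": [{"dp": [0, 0, 0.05], "turn": [0, 0, 0], "fingers": 0.8}, {"dp": [0, 0, 0.05], "turn": [0, 0, 0], "fingers": 0.8}, {"dp": [0, 0, 0.05], "turn": [0, 0, 0], "fingers": 0.8}, {"dp": [0, 0, 0.05], "turn": [0, 0, 0], "fingers": 0.8}, {"dp": [0, 0, 0], "turn": [0, 0, 0], "fingers": 0.8}]}}

```text
clock: 9.85
eef_pos: [671.4, 244.2, 144.1]
tcp_rot: [3.137, -0.001, -3.141]
contact_force: [0.2, -0.4, -3.8]
opening: 0.395
grasp_force: 56.0
```

Emit:
{"name": "play_rows", "arguments": {"rows": [{"dp": [0, 0, 0.04], "turn": [0, 0, 0], "fingers": 0.8}, {"dp": [0, 0, 0.04], "turn": [0, 0, 0], "fingers": 0.8}, {"dp": [0, 0, 0], "turn": [0, 0, 0], "fingers": 0.8}]}}

```text
clock: 10.1
eef_pos: [671.2, 244.1, 140.4]
tcp_rot: [3.138, -0.002, -3.141]
contact_force: [-0.1, 0.8, -4.3]
opening: 0.396
grasp_force: 56.0
```

Emit:
{"name": "play_rows", "arguments": {"rows": [{"dp": [0, 0, 0.03], "turn": [0, 0, 0], "fingers": 0.8}, {"dp": [0, 0, 0.03], "turn": [0, 0, 0], "fingers": 0.8}, {"dp": [0, 0, 0], "turn": [0, 0, 0], "fingers": 0.8}]}}

```text
clock: 10.35
eef_pos: [671.2, 244.1, 138.0]
tcp_rot: [3.138, -0.002, -3.141]
contact_force: [-0.2, 0.6, -3.2]
opening: 0.395
grasp_force: 56.0
```

Emit:
{"name": "play_rows", "arguments": {"rows": [{"dp": [0, 0, 0.02], "turn": [0, 0, 0], "fingers": 0.8}, {"dp": [0, 0, 0.02], "turn": [0, 0, 0], "fingers": 0.8}, {"dp": [0, 0, 0], "turn": [0, 0, 0], "fingers": 0.8}]}}

```text
clock: 10.6
eef_pos: [671.4, 244.2, 136.9]
tcp_rot: [3.138, -0.001, -3.141]
contact_force: [-0.2, -0.5, -1.4]
opening: 0.395
grasp_force: 56.3
```

Emit:
{"name": "play_rows", "arguments": {"rows": [{"dp": [0, 0, 0.02], "turn": [0, 0, 0], "fingers": 0.8}, {"dp": [0, 0, 0], "turn": [0, 0, 0], "fingers": 0.8}]}}

```text
clock: 10.77
eef_pos: [671.5, 244.3, 136.8]
tcp_rot: [3.137, -0.001, -3.141]
contact_force: [-2.2, -0.1, 4.3]
opening: 0.395
grasp_force: 57.0
```

Contact is felt, so the bobbin is seated. I'll release it and rise.

Emit:
{"name": "play_rows", "arguments": {"rows": [{"dp": [0, 0, 0], "turn": [0, 0, 0], "fingers": 0.55}, {"dp": [0, 0, 0], "turn": [0, 0, 0], "fingers": 0.4}, {"dp": [0, 0, 0], "turn": [0, 0, 0], "fingers": 0.2}, {"dp": [0, 0, 0], "turn": [0, 0, 0], "fingers": 0}, {"dp": [0, 0, 0], "turn": [0, 0, 0], "fingers": 0}]}}

```text
clock: 11.18
eef_pos: [671.3, 244.1, 135.8]
tcp_rot: [3.138, -0.001, -3.141]
contact_force: [0.0, 0.6, 0.0]
opening: 0.983
grasp_force: 0.0
```

Emit:
{"name": "play_rows", "arguments": {"rows": [{"dp": [0, 0, -0.3], "turn": [0, 0, 0], "fingers": 0}, {"dp": [0, 0, -0.6], "turn": [0, 0, 0], "fingers": 0}, {"dp": [0, 0, -0.9], "turn": [0, 0, 0], "fingers": 0}, {"dp": [0, 0, -0.9], "turn": [0, 0, 0], "fingers": 0.5}, {"dp": [0, 0, 0], "turn": [0, 0, 0], "fingers": 1}]}}

```text
clock: 11.6
eef_pos: [675.0, 244.9, 253.4]
tcp_rot: [3.134, 0.01, -3.141]
contact_force: [0.7, 0.3, 1.4]
opening: 0.747
grasp_force: 0.0
```

Run:
```python
from h import *
d=shot('scene','s5');s=r.sense();print(s['eef_pos'],s['contact_force'],s['opening'],s['qpos'])
for p in [(670.5,243.3,80),(671.5,244.3,130),(671.5,244.3,170)]: print(proj(d,p))
a=cv2.resize(d['pixels'][130:240,320:440],(600,550));cv2.imwrite('pics/c6.png',cv2.cvtColor(a,cv2.COLOR_RGB2BGR))
# handle prediction, dryer yaw .174
th=.1744;M=R.from_euler('z',th).as_matrix()
E=M@np.array([[.866,0,-.5],[0,1,0],[.5,0,.866]]); piv=np.array([613.5,234.1,0])+M@np.array([-119,0,40])
for j in(0,.7,1.4):
    f=lambda l,o:(piv+E@np.array([l*np.cos(.7-j),l*np.sin(.7-j),o])).round(1)
    print(j,'tip',f(66,35),'endtop',f(76,45),'endbot',f(76,13),proj(d,f(66,45)).round(1))
```

```text
[673.95339599 244.57578867 250.00069053] [ 0.09062434  0.66226689 -0.4472149 ] 0.6668436427641125 [ 0.34403235  0.4767978   1.40301379  0.00439088  1.25263367 -1.22854922]
[385.41711377 201.7018988 ]
[388.83195085 193.21527751]
[391.34492675 186.01655991]
0 tip [514.7 259.9  95.5] endtop [515.2 266.5 108. ] endbot [531.  269.3  80.3] [360.  162.9]
0.7 tip [535.4 220.3 103.3] endtop [539. 221. 117.] endbot [554.7 223.7  89.3] [355.  170.6]
1.4 tip [529.5 176.1  95.5] endtop [532.2 170.1 108. ] endbot [548.  172.8  80.3] [343.2 176.6]
```

View pics/c6.png

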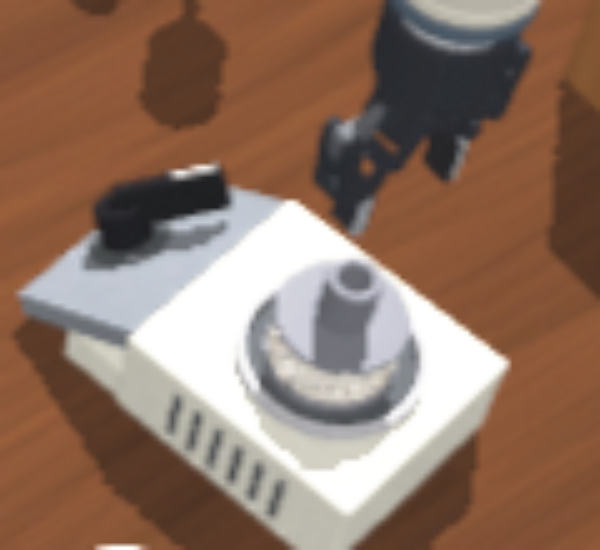

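The bobbin stands upright in the dish, neck top at (390.6,185.6) against the predicted (391.3,186). Next I position closed fingers to the left of the pointer handle.

Emit:
{"name": "play_rows", "arguments": {"rows": [{"dp": [0.83, 0.29, -0.1], "turn": [0, 0, 0], "fingers": 1}, {"dp": [0.83, 0.29, 0], "turn": [0, 0, 0], "fingers": 1}, {"dp": [0.83, 0.29, 0], "turn": [0, 0, 0], "fingers": 1}, {"dp": [0.83, 0.29, 0], "turn": [0, 0, 0], "fingers": 1}, {"dp": [0.83, 0.29, 0], "turn": [0, 0, 0], "fingers": 1}]}}

```text
clock: 12.07
eef_pos: [503.5, 301.6, 247.9]
tcp_rot: [3.138, -0.002, -3.142]
contact_force: [0.7, 0.9, 0.1]
opening: -0.003
grasp_force: 0.0
```

Emit:
{"name": "play_rows", "arguments": {"rows": [{"dp": [0, 0, 0.8], "turn": [0, 0, 0], "fingers": 1}, {"dp": [0, 0, 0.9], "turn": [0, 0, 0], "fingers": 1}, {"dp": [0, 0, 0.9], "turn": [0, 0, 0], "fingers": 1}, {"dp": [0, 0, 0.7], "turn": [0, 0, 0], "fingers": 1}, {"dp": [0, 0, 0], "turn": [0, 0, 0], "fingers": 1}]}}

```text
clock: 12.48
eef_pos: [501.5, 300.1, 110.8]
tcp_rot: [-3.141, -0.009, -3.141]
contact_force: [-1.2, -1.3, -0.6]
opening: -0.0
grasp_force: 0.0
```

Run:
```python
from h import *
s=r.sense(); Q=R.from_euler('xyz',s['tcp_rot']).as_matrix(); print(s['eef_pos'],s['contact_force'],s['opening'])
for p in [(508.2,301.8,88),(523.9,212.2,88)]: print((Q.T@(np.array(p)-s['eef_pos']))/40)
```

```text
[501.47508627 300.08419283 110.82939503] [-1.20111048 -1.33734277 -0.55591986] -0.0003825293516744973
[-0.17348535  0.04326864  0.5690995 ]
[-0.56427651 -2.19702948  0.56741461]
```

Emit:
{"name": "play_rows", "arguments": {"rows": [{"dp": [-0.15, 0, 0], "turn": [0, 0, 0], "fingers": 1}, {"dp": [0, 0, 0.4], "turn": [0, 0, 0], "fingers": 1}, {"dp": [0, 0, 0.3], "turn": [0, 0, 0], "fingers": 1}, {"dp": [0, 0, 0], "turn": [0, 0, 0], "fingers": 1}, {"dp": [0, 0, 0], "turn": [0, 0, 0], "fingers": 1}]}}

```text
clock: 12.9
eef_pos: [511.5, 302.3, 89.0]
tcp_rot: [3.138, -0.001, -3.141]
contact_force: [-0.2, -0.1, 0.3]
opening: 0.001
grasp_force: 0.0
```

Emit:
{"name": "play_rows", "arguments": {"rows": [{"dp": [-0.06, -0.45, 0], "turn": [0, 0, 0], "fingers": 1}, {"dp": [-0.06, -0.45, 0], "turn": [0, 0, 0], "fingers": 1}, {"dp": [-0.06, -0.45, 0], "turn": [0, 0, 0], "fingers": 1}, {"dp": [-0.06, -0.4, 0], "turn": [0, 0, 0], "fingers": 1}, {"dp": [-0.06, -0.35, 0], "turn": [0, 0, 0], "fingers": 1}]}}

```text
clock: 13.32
eef_pos: [524.1, 217.6, 89.4]
tcp_rot: [3.137, 0.0, -3.141]
contact_force: [0.1, -0.2, 0.3]
opening: -0.0
grasp_force: 0.1
```

Emit:
{"name": "play_rows", "arguments": {"rows": [{"dp": [-0.03, -0.15, 0], "turn": [0, 0, 0], "fingers": 1}, {"dp": [0, 0, 0], "turn": [0, 0, 0], "fingers": 1}, {"dp": [0, 0, 0], "turn": [0, 0, 0], "fingers": 1}, {"dp": [0, 0, 0], "turn": [0, 0, 0], "fingers": 1}]}}

```text
clock: 13.65
eef_pos: [524.7, 212.9, 88.1]
tcp_rot: [3.137, -0.001, -3.141]
contact_force: [0.6, 0.3, 0.3]
opening: 0.004
grasp_force: 0.0
```

```bash
cat > hd.py <<'E'
from fit import *
# black handle: direction of dark blob, both views
def check(tag):
    M=R.from_euler('z',.1744).as_matrix();E=M@np.array([[.866,0,-.5],[0,1,0],[.5,0,.866]]);piv=np.array([613.5,234.1,0])+M@np.array([-119,0,40])
    for n in('scene','top'):
        d=shot(n,tag+n); g=d['pixels'].max(2).astype(int)
        for j in(0,.2,.4,.5,.6,.7,.8,.9,1,1.1,1.2,1.3,1.4):
            v=[]
            for l in range(40,75,5):
                u=proj(d,piv+E@np.array([l*np.cos(.7-j),l*np.sin(.7-j),45.])); v.append(g[int(round(u[1])),int(round(u[0]))])
            print(n,j,v)
E
python3 -c "from hd import *;check('a')"
```

```text
scene 0 [np.int64(48), np.int64(49), np.int64(50), np.int64(49), np.int64(50), np.int64(50), np.int64(50)]
scene 0.2 [np.int64(48), np.int64(50), np.int64(52), np.int64(48), np.int64(48), np.int64(73), np.int64(78)]
scene 0.4 [np.int64(51), np.int64(48), np.int64(49), np.int64(50), np.int64(49), np.int64(113), np.int64(177)]
scene 0.5 [np.int64(50), np.int64(49), np.int64(48), np.int64(63), np.int64(62), np.int64(89), np.int64(197)]
scene 0.6 [np.int64(52), np.int64(48), np.int64(50), np.int64(63), np.int64(115), np.int64(141), np.int64(170)]
scene 0.7 [np.int64(50), np.int64(48), np.int64(48), np.int64(62), np.int64(75), np.int64(114), np.int64(153)]
scene 0.8 [np.int64(49), np.int64(51), np.int64(48), np.int64(49), np.int64(72), np.int64(133), np.int64(109)]
scene 0.9 [np.int64(50), np.int64(51), np.int64(51), np.int64(48), np.int64(49), np.int64(115), np.int64(136)]
scene 1 [np.int64(49), np.int64(49), np.int64(49), np.int64(49), np.int64(48), np.int64(49), np.int64(73)]
scene 1.1 [np.int64(45), np.int64(42), np.int64(39), np.int64(39), np.int64(43), np.int64(47), np.int64(42)]
sc
[... 1036 characters left out ...]
np.int64(39), np.int64(39), np.int64(40), np.int64(36)]
top 0.9 [np.int64(70), np.int64(101), np.int64(38), np.int64(52), np.int64(72), np.int64(67), np.int64(37)]
top 1 [np.int64(33), np.int64(94), np.int64(48), np.int64(56), np.int64(81), np.int64(81), np.int64(46)]
top 1.1 [np.int64(25), np.int64(64), np.int64(67), np.int64(76), np.int64(78), np.int64(80), np.int64(86)]
top 1.2 [np.int64(53), np.int64(44), np.int64(85), np.int64(77), np.int64(85), np.int64(78), np.int64(72)]
top 1.3 [np.int64(54), np.int64(99), np.int64(190), np.int64(70), np.int64(96), np.int64(131), np.int64(105)]
top 1.4 [np.int64(43), np.int64(101), np.int64(48), np.int64(68), np.int64(74), np.int64(83), np.int64(66)]
```

Emit:
{"name": "play_rows", "arguments": {"rows": [{"dp": [0, 0.7, 0], "turn": [0, 0, 0], "fingers": 1}, {"dp": [0, 0.7, -0.7], "turn": [0, 0, 0], "fingers": 1}, {"dp": [0.7, 0.2, -0.7], "turn": [0, 0, 0], "fingers": 1}, {"dp": [0.9, 0, -0.4], "turn": [0, 0, 0], "fingers": 1}, {"dp": [0.9, 0, -0.4], "turn": [0, 0, 0], "fingers": 1}]}}

```text
clock: 14.17
eef_pos: [423.8, 277.2, 177.2]
tcp_rot: [3.137, -0.0, -3.14]
contact_force: [-0.7, 0.1, -0.4]
opening: -0.001
grasp_force: 0.0
```

Emit:
{"name": "play_rows", "arguments": {"rows": [{"dp": [0.9, 0, -0.4], "turn": [0, 0, 0], "fingers": 1}, {"dp": [0.9, 0, -0.4], "turn": [0, 0, 0], "fingers": 1}, {"dp": [0.6, 0, 0], "turn": [0, 0, 0], "fingers": 1}, {"dp": [0, 0, 0], "turn": [0, 0, 0], "fingers": 1}, {"dp": [0, 0, 0], "turn": [0, 0, 0], "fingers": 1}]}}

```text
clock: 14.58
eef_pos: [327.7, 276.3, 208.9]
tcp_rot: [3.137, -0.0, -3.139]
contact_force: [0.3, 0.7, 0.5]
opening: 0.0
grasp_force: 0.0
```

```bash
sed -i 's/v.append(g/v.append(int(g/; s/\])$/])/; s/int(round(u\[0\]))\]$/&)/; s/int(round(u\[0\]))\])/int(round(u[0]))]))/' hd.py; python3 -c "from hd import *;check('b')"
python3 - <<'E'
from h import *
print(r.sense()['eef_pos'])
# before/after dark centroid near the panel, top view and scene
for a,b in(('t0','btop'),('s0','bscene')):
    for f in(a,b):
        d=load(f);g=d['pixels'].max(2);x0,x1,y0,y1=(125,205,215,265) if 't' in f and 's0'!=f and 'scene' not in f else (325,385,155,205)
        n,l,st,c=cv2.connectedComponentsWithStats((g[y0:y1,x0:x1]<60).astype(np.uint8)); i=1+np.argmax(st[1:,4]); print(f,c[i]+[x0,y0],st[i])
E
```

```text
scene 0 [167, 173, 162, 148, 141, 146, 147]
scene 0.2 [198, 205, 204, 186, 177, 165, 153]
scene 0.4 [209, 205, 206, 205, 207, 206, 205]
scene 0.5 [205, 205, 206, 207, 207, 208, 207]
scene 0.6 [205, 205, 205, 207, 208, 208, 209]
scene 0.7 [205, 205, 205, 206, 206, 207, 208]
scene 0.8 [157, 205, 205, 206, 207, 211, 210]
scene 0.9 [65, 130, 130, 168, 202, 169, 196]
scene 1 [47, 47, 39, 102, 118, 97, 131]
scene 1.1 [47, 43, 36, 36, 37, 39, 38]
scene 1.2 [50, 49, 40, 42, 47, 38, 36]
scene 1.3 [53, 123, 236, 236, 91, 144, 156]
scene 1.4 [45, 121, 238, 245, 222, 222, 167]
top 0 [183, 185, 182, 184, 184, 187, 182]
top 0.2 [184, 186, 190, 183, 188, 188, 186]
top 0.4 [182, 183, 187, 186, 183, 188, 186]
top 0.5 [133, 185, 186, 188, 185, 187, 185]
top 0.6 [119, 136, 186, 185, 183, 185, 185]
top 0.7 [113, 123, 180, 186, 186, 186, 187]
top 0.8 [103, 114, 122, 186, 187, 186, 187]
top 0.9 [70, 117, 116, 150, 184, 183, 184]
top 1 [30, 106, 114, 125, 184, 185, 188]
top 1.1 [27, 78, 117, 114, 149, 185, 187]
top 1.2 [56, 42, 63, 100, 149, 179, 187]
top 1.3 [52, 95, 228, 104, 71, 143, 50]
top 1.4 [42, 99, 99, 249, 251, 232, 233]
[329.19256555 276.30397278 208.57338544]
t0 [151.62473795 243.24737945] [  4  14  40  28 477]
btop [159.83265306 246.53061224] [ 26  16  18  26 245]
s0 [350.55327869 170.98360656] [ 14   9  27  16 244]
bscene [344.53846154 175.20192308] [ 14  13  11  18 104]
```

Run:
```python
from fit import *
M=R.from_euler('z',.1744).as_matrix();E=M@np.array([[.866,0,-.5],[0,1,0],[.5,0,.866]]);piv=np.array([613.5,234.1,0])+M@np.array([-119,0,40]);o45=piv+E[:,2]*45
for f,sg in(('t0',1),('btop',-1),('s0',1),('bscene',-1)):
    d=load(f);g=d['pixels'].max(2).astype(int)
    print(f)
    for a in np.arange(-25,26,2.):   # across-bar offset at the nominal stop
        row=[]
        for l in(35,45,55,65,72,80):
            c,s=np.cos(.7*sg),np.sin(.7*sg);p=o45+E[:,:2]@np.array([l*c-a*s,l*s+a*c]);u=proj(d,p)
            row.append(int(cv2.getRectSubPix(g.astype(np.float32),(1,1),(float(u[0]),float(u[1])))[0,0]))
        print(int(a),row)
```

```text
t0
-25 [26, 35, 36, 34, 38, 78]
-23 [24, 25, 27, 25, 31, 71]
-21 [26, 23, 26, 25, 28, 67]
-19 [27, 25, 24, 27, 27, 70]
-17 [27, 27, 26, 26, 25, 72]
-15 [29, 26, 25, 25, 24, 78]
-13 [24, 27, 21, 23, 25, 81]
-11 [25, 30, 25, 29, 31, 83]
-9 [27, 40, 30, 35, 33, 86]
-7 [29, 58, 83, 67, 64, 87]
-5 [31, 77, 153, 139, 142, 96]
-3 [29, 116, 183, 169, 167, 92]
-1 [29, 95, 139, 137, 148, 100]
1 [53, 68, 86, 96, 100, 102]
3 [83, 91, 92, 90, 93, 109]
5 [101, 105, 106, 105, 105, 107]
7 [108, 109, 108, 110, 110, 96]
9 [108, 111, 109, 110, 110, 86]
11 [108, 110, 109, 109, 111, 78]
13 [110, 109, 109, 108, 102, 77]
15 [110, 108, 110, 110, 87, 78]
17 [109, 109, 108, 109, 76, 77]
19 [108, 109, 108, 97, 70, 74]
21 [110, 109, 109, 84, 69, 72]
23 [109, 109, 109, 76, 72, 72]
25 [108, 110, 111, 73, 71, 70]
btop
-25 [98, 111, 151, 175, 147, 172]
-23 [81, 104, 124, 143, 120, 136]
-21 [69, 88, 111, 119, 114, 117]
-19 [67, 78, 112, 114, 112, 110]
-17 [69, 74, 112, 113, 114, 109]
-15 [66, 73, 109, 112, 112, 109]
-13 [50, 72, 99, 111, 112, 109]
-11 [31, 72, 85, 112, 113, 110]
-9 [26, 70, 75, 113, 110, 109]
-7 [26
[... 1403 characters left out ...]
1, 148, 119]
-19 [142, 139, 154, 152, 108, 90]
-17 [129, 131, 154, 136, 94, 81]
-15 [112, 110, 139, 117, 89, 76]
-13 [80, 81, 119, 91, 75, 75]
-11 [55, 54, 73, 61, 58, 69]
-9 [44, 33, 44, 45, 42, 59]
-7 [40, 34, 34, 33, 35, 49]
-5 [39, 43, 42, 38, 36, 43]
-3 [43, 64, 60, 81, 78, 52]
-1 [48, 102, 168, 171, 134, 73]
1 [50, 149, 244, 214, 174, 103]
3 [52, 142, 243, 234, 190, 112]
5 [53, 122, 190, 183, 165, 110]
7 [52, 74, 86, 122, 114, 77]
9 [50, 47, 51, 68, 52, 47]
11 [48, 43, 41, 44, 42, 42]
13 [47, 40, 38, 38, 37, 40]
15 [48, 39, 36, 37, 36, 41]
17 [50, 39, 37, 37, 37, 49]
19 [55, 40, 42, 37, 38, 54]
21 [87, 82, 53, 48, 57, 78]
23 [143, 126, 86, 79, 83, 101]
25 [179, 167, 128, 105, 105, 119]
```

The pointer's white stripe runs parallel to the on-stop line, a constant offset of about 2 mm from radius 45 to 72 mm, so the handle is at its stop. The arm is clear of everything, so I'm handing in.

Run:
```python
from h import *
a=load('s5')['pixels'].astype(int);b=load('bscene')['pixels'].astype(int);z=load('s0')['pixels'].astype(int)
print('bobbin',abs(a-b)[178:220,368:405].mean(),'mug',abs(z-b)[240:275,328:366].mean(),'driver',abs(z-b)[198:242,287:320].mean())
print(r.sign_off())
```

```text
bobbin 0.3088803088803089 mug 0.7383458646616541 driver 8.191000918273646
the job is handed in; nothing more can be done
None
```

The job is handed in after about 15 s of robot time: the toggle is off, the bobbin stands released and upright in the dish, and the dryer handle is on at its stop. The mug's picture is unchanged; the screwdriver's changed slightly, probably from shadow, and no move went near it.

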